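Clamp the copper dish for polishing

ROBOT

A 6-joint arm with a two-finger parallel gripper is mounted at the origin on the work surface. World frame = base frame: x ahead of the robot, y to its left, z up, the work surface at z = 0. Lengths are in m, angles in degrees, forces in N, time in s.
With the tool pointing down it reaches from about 0.4 to 0.825 m from the base axis. Payload 7 kg.
Tool frame: the origin (TCP) lies at the very end of the fingers, on their centre line; the grasp point (between the pads) lies 19 mm behind it; x points along the fingers, z is the direction in which the jaws open and shut, and the axes are right-handed (so a half turn about x gives the same grasp; the last joint's range is limited). The gripper opens to 88 mm and grips with 3 to 60 N. Pads are 19 mm wide; open, the fingers measure 130 mm over their backs; the gripper's body (78 mm by 193 mm) begins 47 mm behind the grasp point.
Start: joints at [91.392, 20.546, 0.682, 0, -70.136, -16.507], TCP at [0.176, 0.652, 0.227] pointing down, gripper open.
Joint ranges: [-176.03, 176.03], [-82.01, 121.73], [-58.28, 71.71], [-173.87, 95.51], [-174.79, -0.11], [-173.66, 173.66]. Speed limits (degrees/s): [136.94, 136.94, 172.46, 180, 180, 180].

INTERFACE

Orientations are given as [roll, pitch, yaw] about the fixed x, y, z axes, in that order (R = Rz(yaw) Ry(pitch) Rx(roll)).
In Python, from plant import sensors, cams, workorder gives the robot as it stands. The module is installed in compiled form; this text tells all that it offers.
- The arm moves only by the shell command python3 -m handwheel 'ROWS' [OPENING] [FORCE]. ROWS is JSON, one flat list of numbers, 4 for each row, row after row: the shift along the tool's x, y, z in cm, then the turn about the tool's x in degrees. A call has exactly 10 rows; each row is the pose to reach, as a shift and turn from the pose commanded when the call began, along the tool's axes at that moment; what a row does not reach only later rows make up. A row lasts 1/8 s, in which the tool goes at most 62.5 mm and 10.7 degrees, less where a joint would pass 70% of its speed; a pose out of reach is approached as far as the arm can. A call with a gripper value outside its range is refused whole. OPENING is the finger opening in cm, from 0 to 8.76, set as the call begins (- or left out, the last holds). The fingers move at their own pace and stop on an object; FORCE is the grip in N (left out, the last holds). Time passes only in rows, so rows that repeat a pose let the fingers close, or fill a call up. It gives the time, the measured TCP pose, the force and the opening at its end, in the units of the state.
- sensors.get_state(): the state, without advancing time (a new reading comes with each control period).
- cams.capture(name): name is "scene" or "top" or "wrist"; returns a dict with "image" (480x640x3 uint8, red, green, blue), "fov_y" (degrees; the focal length in pixels is half the picture's height over the tangent of half this angle, whatever the lens; pixels are square), "cx", "cy" (the principal point, pixels), "xyz" and "rotation" of the camera in the world. Camera axes: x right, y down, z forward; pixel columns grow to the right and rows downward; lengths in m; the calibration is good to about 2 mm. A picture is of the moment at which its call begins. There is no depth.
- workorder.close_job(): hands the job in, once; it reports no verdict.
The state is a dict: "time_s": time; "joints": joint angles; "qd": joint speeds; "joint_torque": joint torques, N m; "tcp_pos": TCP position; "eef_rot": TCP orientation; "contact_force": force on the tool from outside, world axes, zero at the start; "moment": the same for the moment, N m; "gripper_width": finger opening in m.
Only numpy, scipy, OpenCV 4.12 (cv2) and the standard library are available. Lean on these libraries where they do the work, as an engineer would, in place of code of your own. Each camera call takes 0.05 s, during which the arm holds its last target.

TASK

Two dishes lie on polishing boards under open hold-down clamps. Clamp the copper one: push the blue handle of its clamp outwards and down, past the dead point until it lies level and stays there by itself, with the rubber pad holding the dish. Leave the other clamp, over the silvery dish, open as it is, and let go at the end.

Things in the scene. Friction and masses are not known exactly. Their poses are not given: they have to be found in the camera images.
- copper_dish: Copper round dish, 84 mm across, 13 mm high, loose between four lugs on a wooden board (240 x 110 x 18 mm) that also carries its clamp; origin at the centre of its underside, z up. Seen from above, the clamp's handle points straight away from the dish; the handle's hinge is 105 mm from the dish's centre. Open, the clamp's raised arm reaches 120 mm, its handle 165 mm above the table.
- clamp_handle (a joint): Blue handle of the copper dish's clamp, rad. Its angle above level is 1.134 minus this. Starts at 0: open, rising steeply, away from the dish. Grows as it is pushed outwards and down; from about 0.75 the pad presses the dish and it resists (2 to 5 N at the grip); dead point 1.0; past it, it snaps on to its stop at 1.134, level, and stays. Let go before 1.0 it stays open or springs back.
- clamp_grip (a point): Point on the axis of that blue handle, 80 mm out from its hinge, which is level and 56 mm above the table. x: outwards along the handle; y: along the hinge; z: square to both, out of the upper side, the side to push on. The blue grip is a round bar 20 mm thick, from 40 to 115 mm out from the hinge.
- spare_grip (a point): The same point and axes on the blue handle of the other, equal clamp, on the board with the silvery dish: to be left alone.
Not all that is in view belongs to the job. There is more than one size of the copper_dish; the job needs the middle-sized.

How it is judged (in metres and radians):
At the end, for the whole second after the job is handed in: The copper dish's clamp handle is past its dead point (joint above 1.06) and stays there, the pad presses the dish down (more than 8 N on the dish), the dish lies level within 0.1 rad, at rest and within 12 mm of where it was, and the other clamp's grip is within 40 mm of where it was (value of joint clamp_handle above 1.06 rad and contact force between copper_dish and anything else above 8 N and distance of copper_dish from where it was at the start of the episode below 0.012 m and angle between copper_dish's own z axis and vertical below 0.1 rad and linear speed of copper_dish below 0.02 m/s and distance of spare_grip from where it was at the start of the episode below 0.04 m); the robot touches nothing.
It fails at once if the other clamp's handle is moved by more than 40 mm (distance of spare_grip from where it was at the start of the episode above 0.04 m).
It also fails if it takes over 32 s, if anything falls off the work surface, if the arm or the gripper's body presses on something with over 40 N, if the wrist force passes 120 N, or if a joint passes its speed limit or range.

## Working session

There is one attempt and no reset: what is moved stays moved. The work goes in short steps, Python scripts to look and compute and a shell command to move; the robot and the scene stay as the last step left them, time stands still between calls to the robot, and variables do not carry over. Pictures are saved under pics/ and viewed, and the job is handed in when it is done.

```bash
mkdir -p pics; python3 - <<'E'
from plant import sensors,cams
import cv2,pickle
s=sensors.get_state();print(s)
d={}
for n in("scene","top","wrist"):
    c=cams.capture(n);d[n]=c
    cv2.imwrite(f"pics/{n}0.png",c["image"][:,:,::-1]);print(n,{k:v for k,v in c.items() if k!="image"})
pickle.dump(d,open("c0.pkl","wb"))
E
```

```text
{'time_s': 0.0, 'joints': array([ 9.13926323e+01,  2.05907371e+01,  6.33812254e-01, -2.03565378e-02,
       -7.01353672e+01, -1.65061253e+01]), 'qd': array([ 0.07703002,  0.00994862, -0.07658165,  0.00065266, -0.08438298,
       -0.04358504]), 'joint_torque': array([ 3.65491906e-04, -5.82710230e+01,  2.93077809e+01,  6.99805051e+00,
        7.07758343e-03, -1.36320973e-04]), 'tcp_pos': array([0.17589977, 0.65117262, 0.22563011]), 'eef_rot': array([   4.79356108,   89.90574416, -100.32686444]), 'contact_force': array([ 0.64433872, -0.48093328,  0.27649781]), 'moment': array([-0.02823347,  0.04875526,  0.04466159]), 'gripper_width': 0.08743945809936039}
scene {'fov_y': 53.2513512636427, 'cx': 317.6189760706845, 'cy': 237.42256015094938, 'xyz': array([ 0.89670018, -0.47899812,  0.710064  ]), 'rotation': array([-134.32610678,    0.63905318,   47.15536417])}
top {'fov_y': 50.62594149194389, 'cx': 320.65878469284587, 'cy': 237.9196988486674, 'xyz': array([ 0.26162236, -0.05176591,  1.02564045]), 'rotation': array([-1.68148311e+02, -1.34920621e-01, -9.00650593e+01])}
wrist {'fov_y': 65.4391539505097, 'cx': 318.05127824547026, 'cy': 237.2880009744398, 'xyz': array([0.25409622, 0.62982154, 0.38402709]), 'rotation': array([ 1.62716847e+02, -1.20631014e-03, -1.05117806e+02])}
```

View pics/scene0.png

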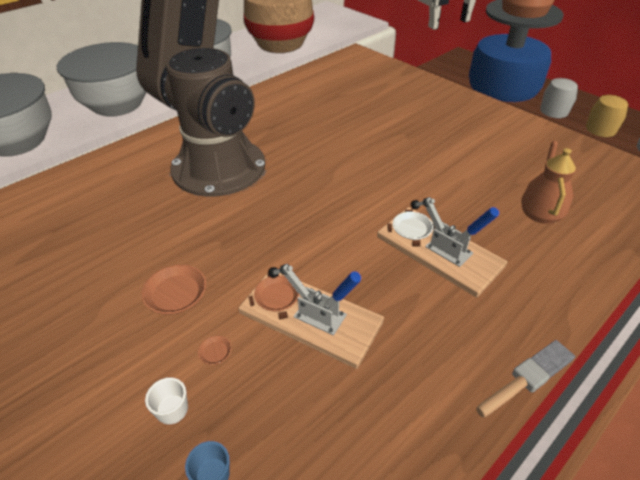

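View pics/top0.png

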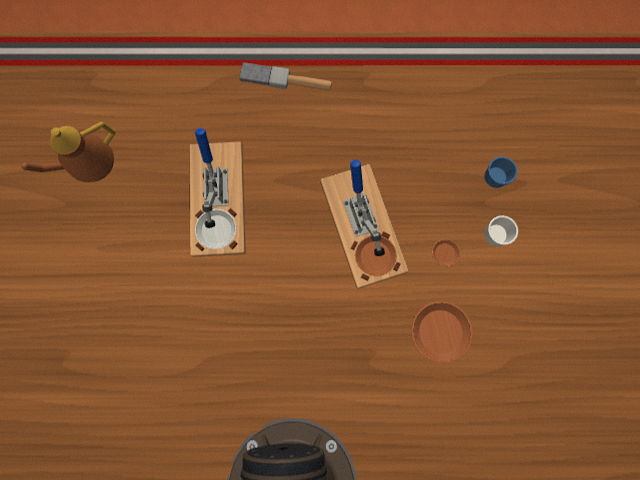

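View pics/wrist0.png

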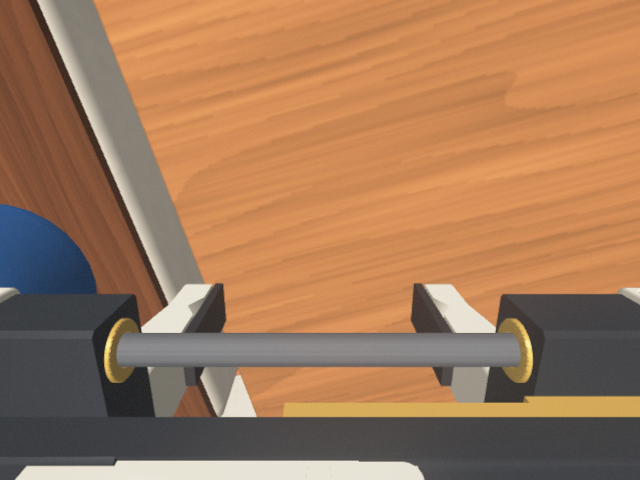

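Scene: copper-dish board with its blue handle at about (348,287), spare at (483,220). Top: the copper clamp's handle is at (357,177), its dish at (377,256); the spare's at (205,147). I'll zoom in for exact pixels.

```bash
cat > h.py <<'E'
import numpy as np
from scipy.spatial.transform import Rotation as R
def ray(c,uv):
    f=240/np.tan(np.radians(c["fov_y"]/2))
    d=np.array([(uv[0]-c["cx"])/f,(uv[1]-c["cy"])/f,1])
    d=R.from_euler("xyz",c["rotation"],degrees=True).as_matrix()@d
    return c["xyz"],d/np.linalg.norm(d)
def atz(c,uv,z):
    o,d=ray(c,uv);return o+d*(z-o[2])/d[2]
def tri(L):
    A=0;b=0;rs=[ray(*l) for l in L]
    for o,d in rs:
        P=np.eye(3)-np.outer(d,d);A=A+P;b=b+P@o
    p=np.linalg.solve(A,b)
    return p,[round(1e3*np.linalg.norm((np.eye(3)-np.outer(d,d))@(p-o)),1) for o,d in rs]
def proj(c,p):
    f=240/np.tan(np.radians(c["fov_y"]/2))
    q=R.from_euler("xyz",c["rotation"],degrees=True).as_matrix().T@(np.array(p)-c["xyz"])
    return np.array([c["cx"]+f*q[0]/q[2],c["cy"]+f*q[1]/q[2]])
E
python3 - <<'E'
import pickle,cv2
d=pickle.load(open("c0.pkl","rb"))
a=d["top"]["image"][145:295,310:430,::-1];b=d["scene"]["image"][255:365,235:390,::-1]
cv2.imwrite("pics/zt.png",cv2.resize(a,None,fx=4,fy=4,interpolation=cv2.INTER_CUBIC))
cv2.imwrite("pics/zs.png",cv2.resize(b,None,fx=5,fy=5,interpolation=cv2.INTER_CUBIC))
import numpy as np
for n in("top","scene"):
    h=cv2.cvtColor(d[n]["image"],cv2.COLOR_RGB2HSV)
    m=cv2.inRange(h,(110,140,40),(128,255,255))
    k,l,st,ce=cv2.connectedComponentsWithStats(m)
    for i in range(1,k):
        if st[i,4]>60:
            ys,xs=np.where(l==i)
            print(n,st[i],ce[i],cv2.minAreaRect(np.c_[xs,ys].astype(np.float32)))
E
```

```text
scene [468 208  30  26 199] [483.53266332 220.26633166] ((482.61761474609375, 221.05006408691406), (8.800397872924805, 34.93491744995117), 49.63546371459961)
scene [334 272  26  28 232] [347.48275862 285.18103448] ((346.25, 285.75), (9.899494171142578, 33.23401641845703), 45.0)
```

View pics/zt.png

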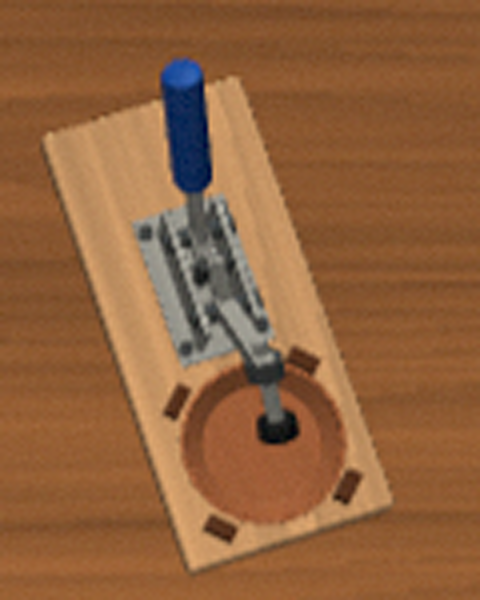

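View pics/zs.png

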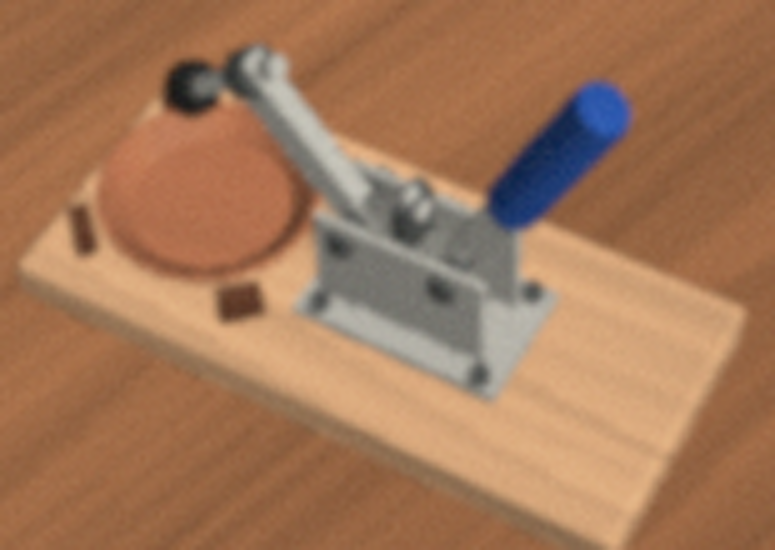

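```bash
python3 - <<'E'
import pickle
from h import *
d=pickle.load(open("c0.pkl","rb"));T=d["top"];S=d["scene"]
np.set_printoptions(precision=4,suppress=True)
t=lambda x,y:(310+x/4-.375,145+y/4-.375); s=lambda x,y:(235+x/5-.4,255+y/5-.4)
P,e=tri([(T,t(183,73)),(S,s(604,110))]);print("tip",P,e)
B,e=tri([(T,t(192,183)),(S,s(511,212))]);print("base",B,e)
D=(P-B)/np.linalg.norm(P-B);print(np.linalg.norm(P-B),"az",np.degrees(np.arctan2(D[1],D[0])),"elev",np.degrees(np.arcsin(D[2])))
D0,e=tri([(T,t(264,441)),(S,s(206,187))]);print("dish",D0,e)
print("dish z.031",atz(T,t(264,441),.031),atz(S,s(206,187),.031))
C=[atz(T,t(*p),.018) for p in((43,135),(237,78),(391,503),(190,570))]
print(np.array(C),np.mean(C,0))
for a,b in((3,0),(2,1)):
    v=C[b]-C[a];print(np.linalg.norm(v),np.degrees(np.arctan2(v[1],v[0])))
# model
m=np.mean(C,0);
for az,o in ((np.radians(19.),0),):
    pass
ax=(C[0]+C[1]-C[2]-C[3]);ax/=np.linalg.norm(ax);az=np.degrees(np.arctan2(ax[1],ax[0]));print("board az",az)
H=atz(T,t(264,441),.031)+.105*ax;H[2]=.056;print("hinge",H)
el=1.134
for r in(.04,.08,.115):
    p=H+r*(np.cos(el)*ax+np.sin(el)*np.array([0,0,1]));print(r,p,"zoomT",(proj(T,p)-[310,145]+.375)*4,"zoomS",(proj(S,p)-[235,255]+.4)*5)
E
```

```text
tip [ 0.5812 -0.1167  0.1599] [np.float64(0.0), np.float64(0.0)]
base [ 0.5512 -0.1252  0.0906] [np.float64(0.1), np.float64(0.1)]
0.07599244485079681 az 15.896578998815011 elev 65.7300053840824
dish [ 0.4352 -0.164   0.0328] [np.float64(0.6), np.float64(0.6)]
dish z.031 [ 0.4358 -0.1637  0.031 ] [ 0.4336 -0.1637  0.031 ]
[[ 0.5996 -0.0539  0.018 ]
 [ 0.6309 -0.1555  0.018 ]
 [ 0.4065 -0.228   0.018 ]
 [ 0.373  -0.1268  0.018 ]] [ 0.5025 -0.1411  0.018 ]
0.2380362422659464 17.824006990145055
0.2357428376867352 17.911039027564524
board az 17.867312362458637
hinge [ 0.5357 -0.1314  0.056 ]
0.04 [ 0.5519 -0.1263  0.0922] zoomT [194.195  180.5065] zoomS [509.8182 211.7256]
0.08 [ 0.568  -0.1211  0.1285] zoomT [188.2731 123.8776] zoomS [559.4168 159.6884]
0.115 [ 0.5821 -0.1165  0.1602] zoomT [182.7491  71.0528] zoomS [606.3346 110.4636]
```

```bash
python3 - <<'E'
import pickle
from h import *
from plant import sensors
np.set_printoptions(precision=4,suppress=True)
d=pickle.load(open("c0.pkl","rb"));T=d["top"];S=d["scene"]
print("jug knob",tri([(T,(57,134)),(S,(567,153))]))
print("jug body",tri([(T,(88,160)),(S,(548,203))]))
print("spare tip",tri([(T,(201,132)),(S,(493,213))]))
M=R.from_euler("xyz",sensors.get_state()["eef_rot"],degrees=True).as_matrix();print(M)
az=np.radians(17.9);ax=np.array([np.cos(az),np.sin(az),0])
print("tool z az",np.degrees(np.arctan2(M[1,2],M[0,2])),"hinge axis az",107.9)
p0=np.array([.176,.652,.227])
H=np.array([.5357,-.1314,.056])
for nm,rel in(("start r.09 back 20mm",.029-.0095-.02),):
    p=H+rel*ax;p[2]=.23
    print(nm,p,"tool shift cm",100*M.T@(p-p0))
E
```

```text
jug knob (array([0.641 , 0.4304, 0.1535]), [np.float64(1.7), np.float64(1.7)])
jug body (array([0.6423, 0.4346, 0.02  ]), [np.float64(3.5), np.float64(3.5)])
spare tip (array([0.642 , 0.1645, 0.1563]), [np.float64(0.3), np.float64(0.3)])
[[-0.0002  0.9654 -0.2609]
 [-0.0013 -0.2609 -0.9654]
 [-1.      0.0001  0.0013]]
tool z az -105.12114730358886 hinge axis az 107.9
start r.09 back 20mm [ 0.5352 -0.1316  0.23  ] tool shift cm [-0.2086 55.1185 66.272 ]
```

The geometry agrees: the handle's measured tip is 1 mm from the model, elevation is 65.7° (65° expected) and the board azimuth is 17.9°. The line to the clamp passes 5 cm or more above everything at TCP z≈0.23. I'll close the fingers and travel.

```bash
python3 -m handwheel '[-0.3,3.4,4.1,0, -0.5,6.8,8.2,0, -0.5,10.2,12.3,0, -0.5,13.6,16.4,0, -0.5,17,20.5,0, -0.5,20.4,24.6,0, -0.5,23.8,28.7,0, -0.5,27.2,32.8,0, -0.5,30.6,36.9,0, -0.5,34,41,0]' 0 20
python3 - <<'E'
from h import *
from plant import sensors
s=sensors.get_state();print(s["joints"],s["tcp_pos"],s["eef_rot"],s["gripper_width"])
E
```

```text
time_s: 1.4
tcp_pos: [0.3976, 0.1655, 0.2317]
eef_rot: [161.2, 90.0, 56.1]
contact_force: [0.9, -0.4, -0.7]
gripper_width: 0.0008
[ 4.90430763e+01 -3.59469299e+00 -2.77131733e+01 -4.32547649e-03
 -6.58498607e+01  2.58736377e+01] [0.39759398 0.16550949 0.23172373] [161.23445118  89.96809582  56.14939658] 0.0007718062975301947
```

```bash
python3 -m handwheel '[0,2.6,3.2,-4, 0,5.3,6.3,-8, 0,7.9,9.5,-12, 0,10.6,12.6,-16, 0,13.2,15.8,-20, 0,15.8,19,-24, 0,18.5,22.1,-28, 0,21.1,25.3,-33, 0,21.1,25.3,-33, 0,21.1,25.3,-33]'
cat > rel.py <<'E'
from h import *
from plant import sensors
s=sensors.get_state();np.set_printoptions(precision=4,suppress=True)
M=R.from_euler("xyz",s["eef_rot"],degrees=True).as_matrix();az=np.radians(17.9)
H=np.array([.5357,-.1314,0]);B=np.array([[np.cos(az),np.sin(az),0],[-np.sin(az),np.cos(az),0],[0,0,1]])
print("t",s["time_s"],"j",s["joints"],"F",s["contact_force"])
print("TCP in clamp frame out,side,z mm",1e3*B@(s["tcp_pos"]-H));print("tool axes in clamp frame\n",B@M)
E
python3 rel.py
python3 - <<'E'
from plant import cams
import cv2,pickle
d={}
for n in("scene","wrist"):
    c=cams.capture(n);d[n]=c;cv2.imwrite(f"pics/{n}1.png",c["image"][:,:,::-1])
cv2.imwrite("pics/zs1.png",cv2.resize(d["scene"]["image"][200:400,200:460,::-1],None,fx=3,fy=3))
E
```

```text
time_s: 2.65
tcp_pos: [0.5347, -0.1322, 0.2311]
eef_rot: [-117.7, 89.9, 170.1]
contact_force: [0.2, -0.6, -0.6]
gripper_width: 0.0003
t 2.65 j [  6.4855   8.7252 -14.689   -0.0157 -66.6347 101.3229] F [ 0.2132 -0.6019 -0.5761]
TCP in clamp frame out,side,z mm [ -1.1931  -0.41   231.1255]
tool axes in clamp frame
 [[-0.0008  1.     -0.0017]
 [ 0.0004 -0.0017 -1.    ]
 [-1.     -0.0008 -0.0004]]
```

View pics/zs1.png

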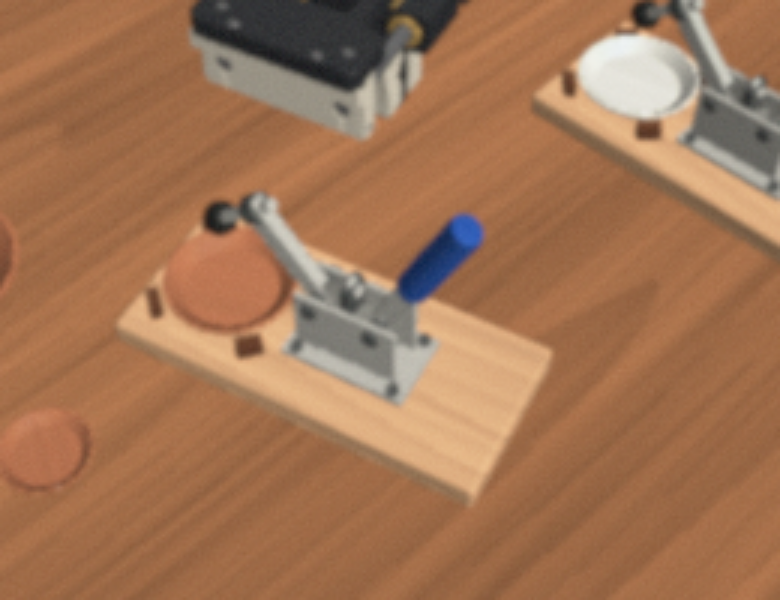

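View pics/wrist1.png

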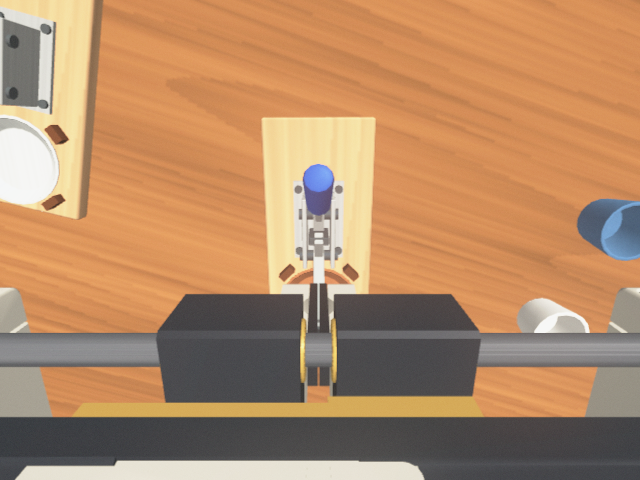

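```bash
python3 -m handwheel '[1,0,0,0, 2,0,0,0, 3.5,0,0,0, 5,0,0,0, 6,0,0,0, 7,0,0,0, 8,0,0,0, 9,0,0,0, 9,0,0,0, 9,0,0,0]'
python3 rel.py
python3 - <<'E'
from h import *
for e in (65,60,55,50,45,40,35,30,25,20,15,10,7,5,3,1,0):
    a=np.radians(e);r=.09
    o=r*np.cos(a)-.01*np.sin(a)-.0095;z=.056+r*np.sin(a)+.01*np.cos(a)
    print(e,"out %.1f z %.1f mm | rel to (-0.5,142): y %.2f x %.2f cm"%(1e3*o,1e3*z,(o*1e3+.7)/10,(142-1e3*z)/10))
from plant import cams
import cv2
for n in("scene","wrist"):
    c=cams.capture(n);im=c["image"]
    im=cv2.resize(im[200:400,200:460],None,fx=3,fy=3) if n=="scene" else im
    cv2.imwrite(f"pics/{n}2.png",im[:,:,::-1])
E
```

```text
time_s: 4.0
tcp_pos: [0.5353, -0.1322, 0.1418]
eef_rot: [54.2, 90.0, -17.9]
contact_force: [0.5, 0.4, -0.5]
gripper_width: 0.0004
t 4.0 j [  6.4947  13.0991 -21.7536   0.0124 -55.1249 101.3898] F [ 0.4971  0.436  -0.4668]
TCP in clamp frame out,side,z mm [ -0.5749  -0.6155 141.807 ]
tool axes in clamp frame
 [[ 0.0003  1.     -0.0001]
 [-0.0003 -0.0001 -1.    ]
 [-1.      0.0003  0.0003]]
65 out 19.5 z 141.8 mm | rel to (-0.5,142): y 2.02 x 0.02 cm
60 out 26.8 z 138.9 mm | rel to (-0.5,142): y 2.75 x 0.31 cm
55 out 33.9 z 135.5 mm | rel to (-0.5,142): y 3.46 x 0.65 cm
50 out 40.7 z 131.4 mm | rel to (-0.5,142): y 4.14 x 1.06 cm
45 out 47.1 z 126.7 mm | rel to (-0.5,142): y 4.78 x 1.53 cm
40 out 53.0 z 121.5 mm | rel to (-0.5,142): y 5.37 x 2.05 cm
35 out 58.5 z 115.8 mm | rel to (-0.5,142): y 5.92 x 2.62 cm
30 out 63.4 z 109.7 mm | rel to (-0.5,142): y 6.41 x 3.23 cm
25 out 67.8 z 103.1 mm | rel to (-0.5,142): y 6.85 x 3.89 cm
20 out 71.7 z 96.2 mm | rel to (-0.5,142): y 7.24 x 4.58 cm
15 out 74.8 z 89.0 mm | rel to (-0.5,142): y 7.55 x 5.30 cm
10 out 77.4 z 81.5 mm | rel to (-0.5,142): y 7.81 x 6.05 cm
7 out 78.6 z 76.9 mm | rel to (-0.5,142): y 7.93 x 6.51 cm
5 out 79.3 z 73.8 mm | rel to (-0.5,142): y 8.00 x 6.82 cm
3 out 79.9 z 70.7 mm | rel to (-0.5,142): y 8.06 x 7.13 cm
1 out 80.3 z 67.6 mm | rel to (-0.5,142): y 8.10 x 7.44 cm
0 out 80.5 z 66.0 mm | rel to (-0.5,142): y 8.12 x 7.60 cm
```

View pics/scene2.png

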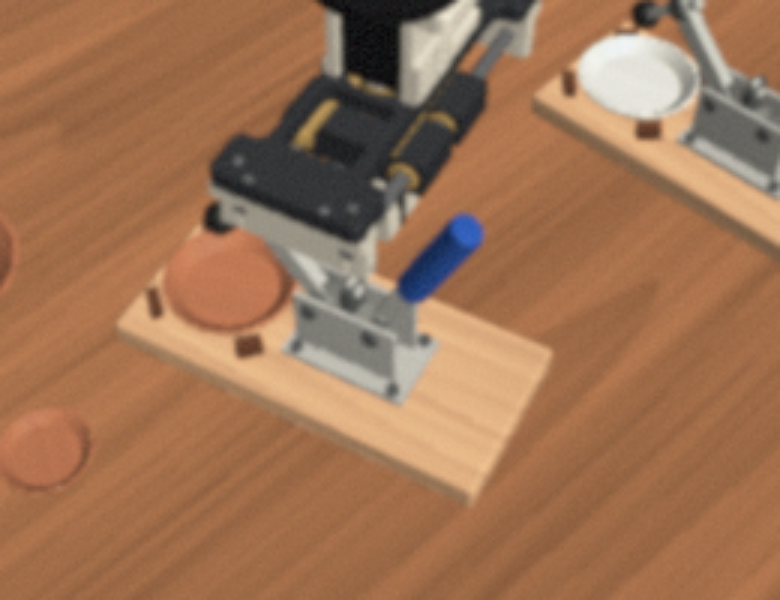

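View pics/wrist2.png

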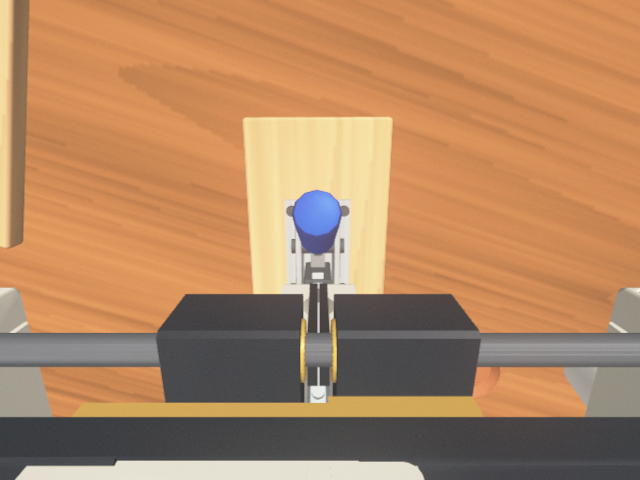

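The closed fingertips stand on the dish side of the copper handle (zoomed scene: tips near (370,265), handle (440,258)), centred on it in the wrist view. Next I push along the arc.

```bash
python3 -m handwheel '[0,1,0,0, 0,2,0,0, 0.3,2.8,0,0, 0.65,3.5,0,0, 1.1,4.1,0,0, 1.5,4.8,0,0, 2.05,5.4,0,0, 2.6,5.9,0,0, 3.2,6.4,0,0, 3.2,6.4,0,0]'
python3 rel.py
python3 - <<'E'
from plant import cams
import cv2
for n in("scene",):
    c=cams.capture(n);im=c["image"]
    im=cv2.resize(im[200:400,200:460],None,fx=3,fy=3)
    cv2.imwrite(f"pics/{n}3.png",im[:,:,::-1])
E
```

```text
time_s: 5.35
tcp_pos: [0.596, -0.1123, 0.1089]
eef_rot: [-102.7, 90.0, -174.8]
contact_force: [-0.7, 0.8, 0.5]
gripper_width: 0.0002
t 5.35 j [  7.7603  19.8699 -16.9257  -0.0026 -53.2515 100.1347] F [-0.6936  0.7875  0.5095]
TCP in clamp frame out,side,z mm [ 63.2666  -0.399  108.8583]
tool axes in clamp frame
 [[-0.0008  1.     -0.0001]
 [ 0.0002 -0.0001 -1.    ]
 [-1.     -0.0008 -0.0002]]
```

View pics/scene3.png

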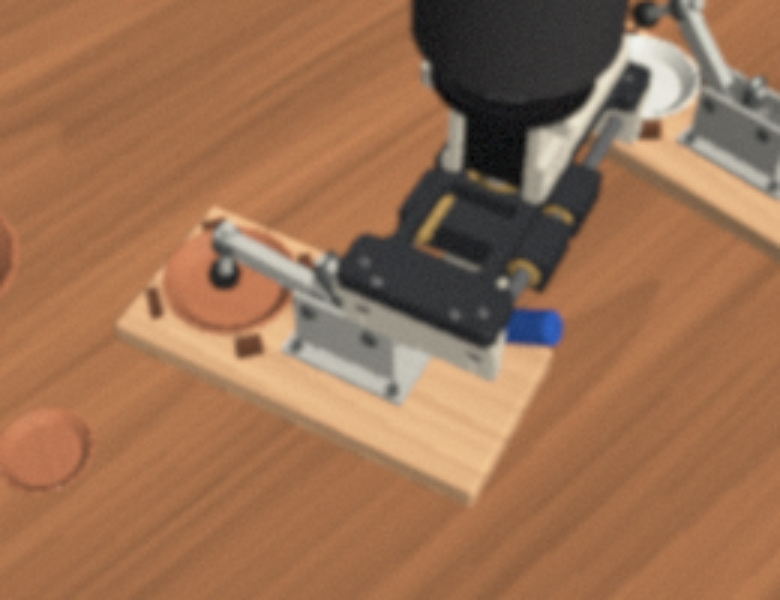

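Handle is following (blue tip now at (545,328) in the zoomed view), arm lowering onto the dish. I'll push on through the dead point.

```bash
python3 -m handwheel '[0.7,0.4,0,0, 1.35,0.8,0,0, 2.1,1.1,0,0, 2.8,1.4,0,0, 3.3,1.5,0,0, 3.6,1.6,0,0, 3.9,1.6,0,0, 4.2,1.6,0,0, 4.2,1.6,0,0, 4.2,1.6,0,0]'
python3 rel.py
python3 - <<'E'
from plant import cams
import cv2
for n in("scene",):
    c=cams.capture(n);im=c["image"]
    im=cv2.resize(im[200:400,200:460],None,fx=3,fy=3)
    cv2.imwrite(f"pics/{n}4.png",im[:,:,::-1])
E
```

```text
time_s: 6.65
tcp_pos: [0.6113, -0.1075, 0.0677]
eef_rot: [71.3, 90.0, -0.8]
contact_force: [0.4, -0.0, -0.2]
gripper_width: 0.0006
t 6.65 j [  8.0236  23.5708 -17.4772   0.0033 -48.9359  99.8637] F [ 0.4349 -0.0204 -0.2276]
TCP in clamp frame out,side,z mm [79.2791 -0.5355 67.7316]
tool axes in clamp frame
 [[ 0.0003  1.     -0.0002]
 [-0.0001 -0.0002 -1.    ]
 [-1.      0.0003  0.0001]]
```

View pics/scene4.png

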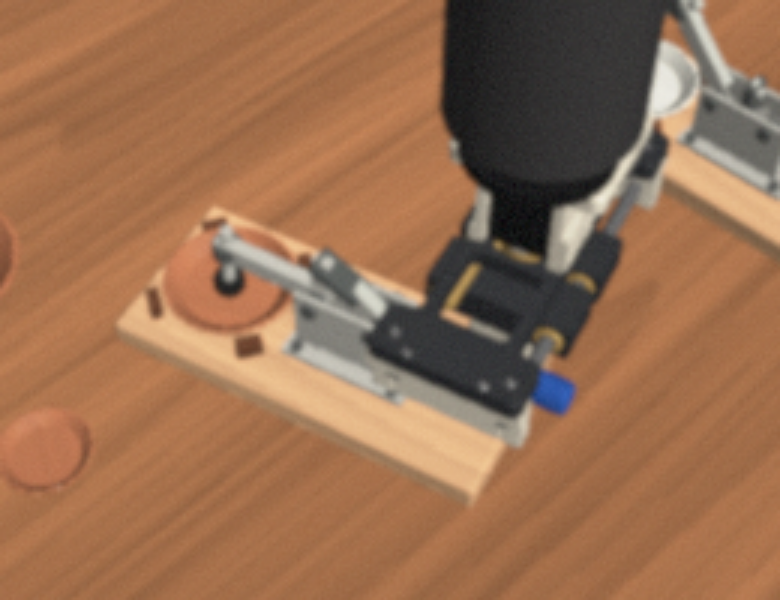

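Handle looks level and the tool force is about zero, so it has snapped over. I'll retreat straight up and check.

```bash
python3 -m handwheel '[-1,0,0,0, -2.5,0,0,0, -5,0,0,0, -8,0,0,0, -11,0,0,0, -14,-3,0,0, -16,-6,0,0, -18,-10,0,0, -18,-12,0,0, -18,-12,0,0]'
python3 rel.py
python3 - <<'E'
from plant import cams
import cv2,pickle
d={}
for n in("scene","wrist","top"):
    c=cams.capture(n);im=c["image"];d[n]=c
    if n=="scene": im=cv2.resize(im[200:400,200:460],None,fx=3,fy=3)
    cv2.imwrite(f"pics/{n}5.png",im[:,:,::-1])
pickle.dump(d,open("c5.pkl","wb"))
E
```

```text
time_s: 7.95
tcp_pos: [0.4962, -0.1447, 0.2486]
eef_rot: [83.6, 89.9, 11.5]
contact_force: [0.4, -0.3, 0.7]
gripper_width: 0.0005
t 7.95 j [  5.5195   4.6328 -17.1126  -0.0129 -68.14   102.3342] F [ 0.404  -0.2656  0.6634]
TCP in clamp frame out,side,z mm [-41.708   -0.4731 248.5982]
tool axes in clamp frame
 [[ 0.002   1.     -0.0009]
 [-0.0002 -0.0009 -1.    ]
 [-1.      0.002   0.0002]]
```

View pics/scene5.png

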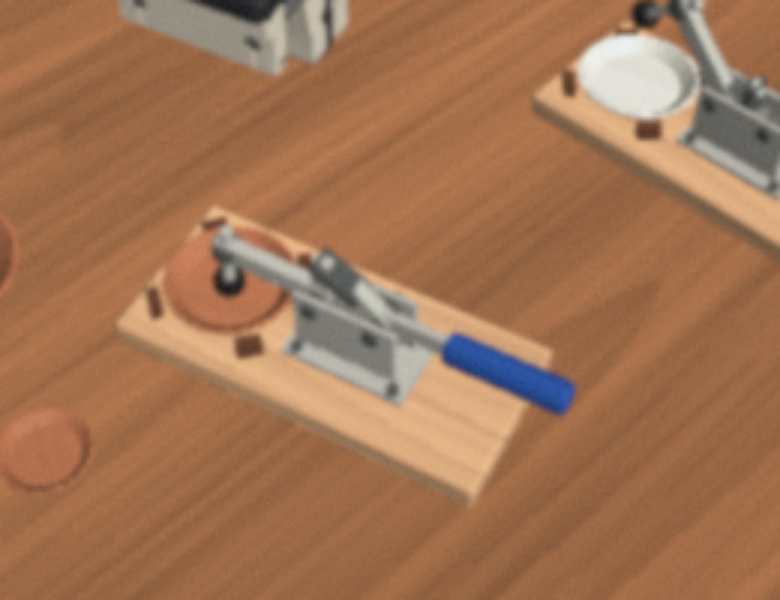

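View pics/wrist5.png

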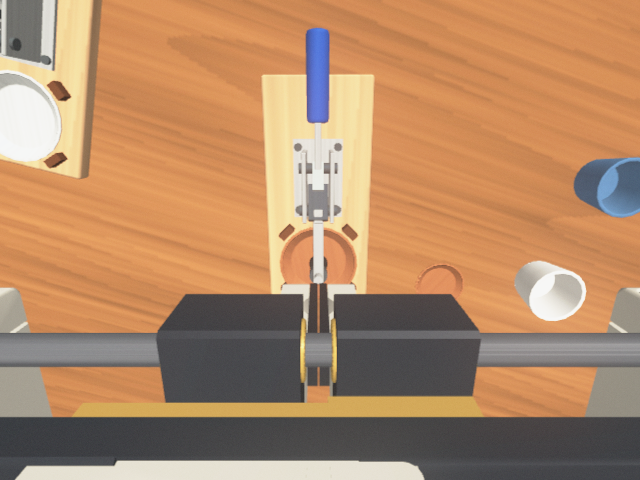

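View pics/top5.png

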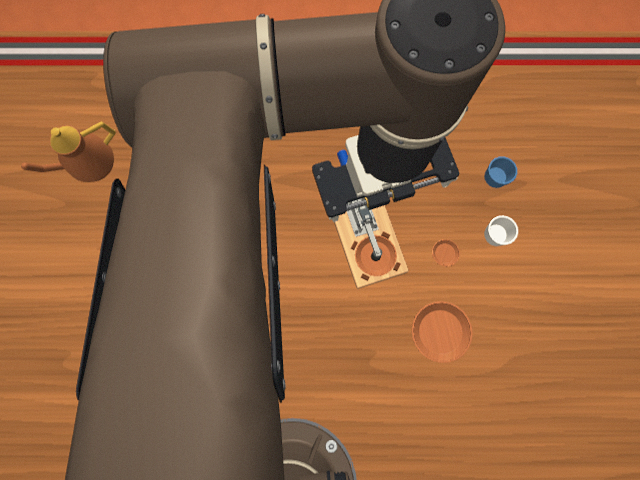

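Scene: handle lies from zoomed (452,348) to (565,393) with the pad in the dish at (229,280). Wrist: handle from (318,120) to (317,33). A numeric check of level, dish and spare clamp follows.

```bash
python3 - <<'E'
import pickle,cv2
from h import *
np.set_printoptions(precision=4,suppress=True)
d=pickle.load(open("c5.pkl","rb"));d0=pickle.load(open("c0.pkl","rb"));W=d["wrist"];S=d["scene"]
s=lambda x,y:(200+x/3-.33,200+y/3-.33)
P,e=tri([(W,(317,33)),(S,s(566,395))]);B,e2=tri([(W,(318,120)),(S,s(450,347))])
print(P,e,B,e2,np.degrees(np.arcsin((P-B)[2]/np.linalg.norm(P-B))))
H=np.array([.5357,-.1314,.056]);az=np.radians(17.9);ax=np.array([np.cos(az),np.sin(az),0])
for el in(0,4,8):
    for r in(.04,.115):
        p=H+r*(ax*np.cos(np.radians(el))+np.array([0,0,np.sin(np.radians(el))]));print(el,r,p,"zoomS",(proj(S,p)-200+.33)*3,"W",proj(W,p))
a=cv2.absdiff(d0["scene"]["image"],S["image"]).max(2)
print("spare region max diff",a[195:295,420:515].max(),a[195:295,420:515].mean())
t=cv2.matchTemplate(S["image"][275:322,232:300],d0["scene"]["image"][283:312,250:270],cv2.TM_CCOEFF_NORMED)
print(cv2.minMaxLoc(t))
E
python3 - <<'E'
import cv2,pickle,numpy as np
a=pickle.load(open("c0.pkl","rb"))["scene"]["image"];b=pickle.load(open("c5.pkl","rb"))["scene"]["image"]
z=lambda i:cv2.resize(i[260:345,235:320],(400,400))[:,:,::-1]
cv2.imwrite("pics/cmp.png",np.hstack([z(a),z(b)]))
E
```

```text
[ 0.641  -0.097   0.0597] [np.float64(0.8), np.float64(0.8)] [ 0.5756 -0.1191  0.059 ] [np.float64(0.6), np.float64(0.6)] 0.6569754124190328
0 0.04 [ 0.5738 -0.1191  0.056 ] zoomS [446.2903 348.233 ] W [317.1442 121.3725]
0 0.115 [ 0.6451 -0.0961  0.056 ] zoomS [570.8306 402.8748] W [317.031   27.5243]
4 0.04 [ 0.5737 -0.1191  0.0588] zoomS [446.3031 345.1506] W [317.1355 121.4842]
4 0.115 [ 0.6449 -0.0961  0.064 ] zoomS [571.7606 394.0545] W [317.0013  25.5411]
8 0.04 [ 0.5734 -0.1192  0.0616] zoomS [446.0016 341.9311] W [317.1271 121.8283]
8 0.115 [ 0.6441 -0.0964  0.072 ] zoomS [571.7228 384.7273] W [316.9711  24.2579]
spare region max diff 21 6.785473684210526
(-0.38193222880363464, 0.9935077428817749, (16, 18), (18, 8))
```

View pics/cmp.png

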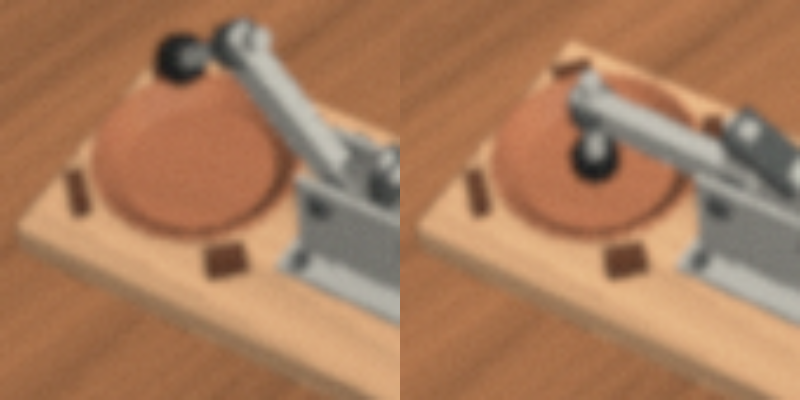

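Before and after, the dish and board sit at the same pixels. The handle measures level to within 1°, and only camera noise differs around the spare clamp. I'm handing in.

```bash
python3 -c "
from plant import workorder
print(workorder.close_job())"
```

```text
the job is handed in; nothing more can be done
None
```

The copper dish is clamped. With the closed fingertips I pushed its blue handle outwards and down along its arc, past the dead point. It snapped level and stayed there after I lifted the arm clear. I handed the job in at about 8 s of the 32 s allowed; no verdict is reported.

- **Handle:** triangulated from the wrist and scene cameras after letting go, it is 0.7° from level; the 1.06 limit allows about 4°. Its measured height came out about 3 mm above the stated 56 mm, roughly the error I expect from the cameras and from reading pixels by eye.
- **Dish:** the pad stands in it, and in the scene camera it shows no visible shift or tilt from before.
- **Spare clamp:** the scene image around it is unchanged apart from camera noise.
- **Robot:** the last force reading was below 1 N, and the gripper is about 25 cm above the table, touching nothing.
- **Not measured:** the pad's force on the dish. I take it from the handle being over centre and staying there.

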